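Set out the flask rings on the stirrers

TASK

Get the three magnetic stirrers ready for round-bottom flasks: take the stack of flask rings apart and lay each ring flat and centred on the plate of the stirrer of its size, the small black ring on the small stirrer, the medium red one on the medium stirrer and the large cork one on the large stirrer. Set the rings down rather than dropping them, let go of them all, and leave the flask, the beaker and the bottle standing where they are.

Things in the scene. Friction and masses are not known exactly. Their poses are not given: they have to be found in the camera images.
- ring_small_center (a point): the small flask ring: black rubber, a plain flat ring 80 mm outside, 40 mm inside diameter (wall 20 mm) and 30 mm high, 65 to 125 g, loose; it starts on top of the stack, lying on the medium ring. The point is its centre on the axis, 15 mm above its underside; z is its axis (up). The wall can be pinched from above, one finger in the hole.
- ring_medium_center (a point): the medium flask ring: dark-red rubber, a plain flat ring 110 mm outside, 62 mm inside diameter (wall 24 mm) and 30 mm high, 75 to 155 g, loose; it starts in the middle of the stack, lying on the large ring. The point is its centre on the axis, 15 mm above its underside; z is its axis (up). The wall can be pinched from above, one finger in the hole.
- ring_large_center (a point): the large flask ring: tan cork, a plain flat ring 140 mm outside, 88 mm inside diameter (wall 26 mm) and 30 mm high, 50 to 105 g, loose; it starts at the bottom of the stack, lying on the bench. The point is its centre on the axis, 15 mm above its underside; z is its axis (up). The wall can be pinched from above, one finger in the hole.
- stirrer_small_plate (a point): the small magnetic stirrer with white housing and a mid-grey steel plate: fixed, housing 110 mm wide, 150 mm deep, its flat round plate 94 mm across with its top 60 mm above the bench. The point is the centre of the plate's top face; z up, -x towards its control panel, y across. The housing reaches 55 mm behind the plate's axis and 95 mm in front of it, and stands 10 mm lower than the plate.
- stirrer_medium_plate (a point): the medium magnetic stirrer with dark-grey housing and a white ceramic plate: fixed, housing 135 mm wide, 180 mm deep, its flat round plate 125 mm across with its top 75 mm above the bench. The point is the centre of the plate's top face; z up, -x towards its control panel, y across. The housing reaches 67.5 mm behind the plate's axis and 112.5 mm in front of it, and stands 10 mm lower than the plate.
- stirrer_large_plate (a point): the large magnetic stirrer with blue housing and a pale aluminium plate: fixed, housing 160 mm wide, 205 mm deep, its flat round plate 152 mm across with its top 90 mm above the bench. The point is the centre of the plate's top face; z up, -x towards its control panel, y across. The housing reaches 80 mm behind the plate's axis and 125 mm in front of it, and stands 10 mm lower than the plate.
- flask_center (a point): bystander: a stoppered conical glass flask, 64 mm across, 115 mm high; the point is on its axis 57.5 mm up. Loose, stands on the bench, not to be moved.
- beaker_center (a point): bystander: a translucent plastic beaker, 72 mm across, 90 mm high; the point is on its axis 45 mm up. Loose, stands on the bench, not to be moved.
- bottle_center (a point): bystander: an amber bottle with a black cap, 62 mm across, 115 mm high; the point is on its axis 57.5 mm up. Loose, stands on the bench, not to be moved.
Things that resemble listed ones, but are neither listed nor needed, are in the scene too. Of the things like the part that bears ring_medium_center, leave any that is green or yellow; of the rest the smaller one is meant.

How it is judged:
By the outcome, as a careful person would: the job done as asked, in the order asked, and still so for the second after the job is handed in, with the robot touching nothing.
It also fails if it takes over 80 s, if anything falls off the work surface, if the arm or the gripper's body presses on something with over 40 N, if the wrist force passes 120 N, or if a joint passes its speed limit or range.

ROBOT

A 6-joint arm with a two-finger parallel gripper is mounted at the origin on the work surface. World frame = base frame: x ahead of the robot, y to its left, z up, the work surface at z = 0. Lengths are in m, angles in degrees, forces in N, time in s.
With the tool pointing down it reaches from about 0.325 to 0.925 m from the base axis. Payload 3.1 kg.
Tool frame: the origin (TCP) lies on the centre line of the jaws, within the pads' length; the fingertips stand 22 mm ahead of it and the grasp point (between the pads) lies 3 mm ahead of it; z points along the fingers, y is the line along which they close (so a half turn about z gives the same grasp; the last joint's range is limited). The gripper opens to 85 mm and grips with 20 to 120 N. Pads are 22 mm wide; open, the fingers measure 114 mm over their backs; the gripper's body (76 mm by 85 mm) begins 54 mm behind the grasp point. The pads swing forward as they close: fully open they stand 13 mm farther back than shut.
Start: joints at [-76.731, 12.427, 92.441, -0, 75.132, -6.429], TCP at [0.211, -0.588, 0.253] pointing down, gripper open.
Joint ranges: [-157.48, 157.48], [-44.54, 120.13], [17.64, 146.25], [-64.5, 244.5], [7.68, 150.69], [-147.95, 147.95]. Speed limits (degrees/s): [159.86, 159.86, 180, 180, 180, 180].

INTERFACE

Orientations are given as a 3x3 rotation matrix whose columns are the frame's x, y, z axes.
In Python, from workcell import arm gives the robot as it stands.
- The arm moves only by the tool step_arm, never from a script. Its argument "series" is a list of rows, each a list of 7 numbers: the shift along the tool's x, y, z in mm, then the turn, a rotation vector about the tool's x, y, z in rad, then the finger opening in mm, from 0 to 85.4. A call has exactly 10 rows; each row is the pose to reach, as a shift and turn from the pose commanded when the call began, along the tool's axes at that moment; what a row does not reach only later rows make up. A row lasts 1/8 s, in which the tool goes at most 62.5 mm and 10.7 degrees, less where a joint would pass 70% of its speed; a pose out of reach is approached as far as the arm can. A call with a gripper value outside its range is refused whole. The fingers move at their own pace and stop on an object; the grip force is fixed at half the most. Time passes only in rows, so rows that repeat a pose let the fingers close, or fill a call up. It gives the time, the measured TCP pose, the force, the opening and the grip force at its end, in the units of the state.
- arm.get_obs(): the state, without advancing time (a new reading comes with each control period).
- arm.grab_frame(name): name is "scene" or "top"; returns (picture, depth): 420x560x3 uint8, red, green, blue; 420x560 float32, m along the optical axis (not along the pixel's ray), 0 where there is no reading.
- arm.camera_params(name): a dict with "K" (3x3 intrinsics, pixels), "world_from_camera" (4x4, takes a point from camera to world coordinates). Camera axes: x right, y down, z forward; pixel columns grow to the right and rows downward; lengths in m; the calibration is good to about 2 mm. A picture is of the moment at which its call begins. camera_params takes no time and is no camera call.
- arm.close_job(): hands the job in; it is judged then, once.
The state is a dict: "t": time; "joints": joint angles; "dq": joint speeds; "tau": joint torques, N m; "ee_pos": TCP position; "tool_rot": TCP orientation; "wrist_force": force on the tool from outside, world axes, zero at the start; "wrist_torque": the same for the moment, N m; "gripper_width": finger opening in m; "grip_force": force on a finger pad.
Only numpy, scipy, OpenCV 4.12 (cv2) and the standard library are available. Lean on these libraries where they do the work, as an engineer would, in place of code of your own. Each camera call takes 0.05 s, during which the arm holds its last target. There are 200 camera calls.

## Working session

There is one attempt and no reset: what is moved stays moved. The work goes in short steps, Python scripts to look and compute and a tool call to move; the robot and the scene stay as the last step left them, time stands still between calls to the robot, and variables do not carry over. Pictures are saved under pics/ and viewed, at most 14 in all, crops included, and the job is handed in when it is done.

Besides the shell and the picture viewer there is one more tool, called after "Request:" as name([rows], argument=value, ...), one row to a line, values as JSON. step_arm: Moves the arm, as the interface text tells. Its arguments: {"type":"object","properties":{"series":{"type":"array","items":{"type":"array","items":{"type":"number"}}}},"required":["series"]}

```bash
mkdir -p pics; ls
python3 - <<'E'
from workcell import arm
import cv2,numpy as np
for n in("scene","top"):
    p,d=arm.grab_frame(n); np.savez(f"pics/{n}0.npz",p=p,d=d)
    cv2.imwrite(f"pics/{n}0.png",p[:,:,::-1])
    c=arm.camera_params(n);print(n,np.round(c["K"],1).tolist(),np.round(c["world_from_camera"],3).tolist())
o=arm.get_obs();print(o["t"],o["ee_pos"],o["tool_rot"],o["gripper_width"])
E
```

```text
pics
scene [[482.1, 0.0, 290.5], [0.0, 482.1, 211.2], [0.0, 0.0, 1.0]] [[0.793, 0.483, -0.37, 0.983], [0.608, -0.617, 0.5, -0.539], [0.014, -0.621, -0.783, 1.058], [0.0, 0.0, 0.0, 1.0]]
top [[405.6, 0.0, 275.3], [0.0, 405.6, 209.0], [0.0, 0.0, 1.0]] [[0.02, -0.997, 0.079, 0.478], [-0.999, -0.022, -0.027, 0.062], [0.029, -0.078, -0.996, 1.099], [0.0, 0.0, 0.0, 1.0]]
0.1 [ 0.21052099 -0.58773057  0.25205255] [[ 9.41478707e-01  3.37072055e-01 -5.23942677e-04]
 [ 3.37072376e-01 -9.41476223e-01  2.17582093e-03]
 [ 2.40128860e-04 -2.22509568e-03 -9.99997496e-01]] 0.08527817127694
```

View pics/top0.png

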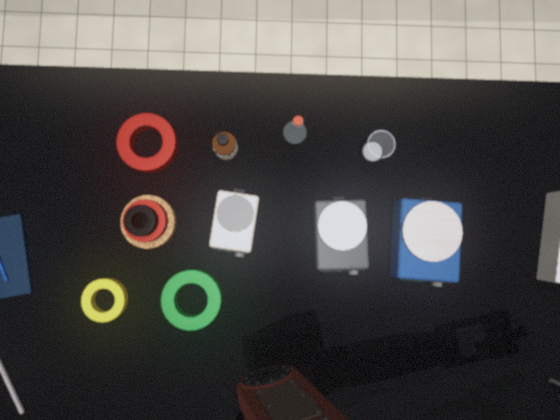

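View pics/scene0.png

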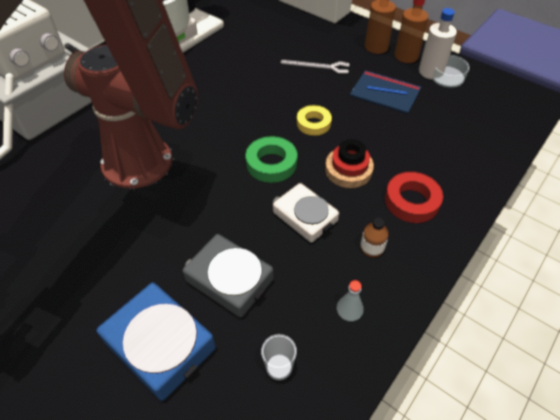

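The top view shows the stack near (148,221), with the black ring sitting off-centre on it. The small, medium and large stirrer plates are at about (236,213), (342,226) and (432,231). Red, green and yellow decoy rings lie around the stack. The bottle is at (225,145), the flask at (295,130) and the beaker at (380,145). Next I'll measure.

```bash
cat > h.py <<'E'
import numpy as np,cv2
from workcell import arm
def cloud(n,d):
    c=arm.camera_params(n);K=c["K"];T=np.array(c["world_from_camera"])
    v,u=np.mgrid[:d.shape[0],:d.shape[1]]
    P=np.stack([(u-K[0][2])/K[0][0]*d,(v-K[1][2])/K[1][1]*d,d],-1)
    return P@T[:3,:3].T+T[:3,3]
def onplane(n,uv,z):
    c=arm.camera_params(n);K=np.array(c["K"]);T=np.array(c["world_from_camera"])
    uv=np.atleast_2d(uv).astype(float)
    r=np.c_[uv,np.ones(len(uv))]@np.linalg.inv(K).T@T[:3,:3].T
    return T[:3,3]+r*((z-T[2,3])/r[:,2])[:,None]
def circ(xy):
    s=np.linalg.lstsq(np.c_[2*xy,np.ones(len(xy))],(xy**2).sum(1),rcond=None)[0]
    return s[:2],np.sqrt(s[2]+s[0]**2+s[1]**2)
def ring(n,mask,z):   # circle through outer contour at height z
    cs,_=cv2.findContours(mask.astype(np.uint8),cv2.RETR_EXTERNAL,cv2.CHAIN_APPROX_NONE)
    c=max(cs,key=cv2.contourArea)[:,0]
    h=cv2.convexHull(c)[:,0]
    xy=onplane(n,c,z)[:,:2]; ce,r=circ(xy)
    for _ in range(5):
        k=abs(np.hypot(*(xy-ce).T)-r)<.004
        if k.sum()>8: ce,r=circ(xy[k])
    return np.round(ce,4),round(2*r,4),k.mean().round(2)
E
python3 - <<'E'
from h import *
f=np.load("pics/top0.npz");p,d=f["p"],f["d"];P=cloud("top",d)
hsv=cv2.cvtColor(p,cv2.COLOR_RGB2HSV);H,S,V=[hsv[...,i].astype(int) for i in range(3)]
X,Y,Z=P[...,0],P[...,1],P[...,2]
print("bench z",np.median(Z[300:340,100:150]))
st=np.zeros(d.shape,bool);st[185:258,110:186]=1
for nm,lo in(("large",.015),("med",.045),("small",.076)):
    print(nm,ring("top",st&(Z>lo)&(Z<.12),{"large":.03,"med":.06,"small":.09}[nm]))
print("med red",ring("top",cv2.morphologyEx((st&((H<8)|(H>170))&(S>120)|(st&(Z>.076))).astype(np.uint8),cv2.MORPH_OPEN,np.ones((3,3))),.06))
def box(a,b,c,e):
    m=np.zeros(d.shape,bool);m[b:e,a:c]=1;return m
print("Pl small",ring("top",box(200,185,265,245)&(V<190)&(V>90)&(S<60)&(Z>.04),.06))
for nm,b,z in(("m",(305,190,380,260),.075),("l",(390,190,470,270),.09)):
    print("Pl",nm,ring("top",box(*b)&(V>190)&(S<60),z), np.median(Z[box(*b)&(V>190)&(S<60)]))
for nm,b,z,h in(("s",(200,180,265,260),.05,.04),("m",(305,190,380,278),.065,.05),("l",(385,190,470,290),.08,.06)):
    m=box(*b)&(Z>h)
    q=np.array(P[m][:,:2],np.float32);r=cv2.minAreaRect(q);print("house",nm,r)
for nm,b in(("bottle",(205,125,245,165)),("flask",(280,105,315,150)),("beaker",(355,120,405,170)),("bigred",(105,100,185,180)),("green",(150,260,230,340)),("yel",(75,270,135,330))):
    m=box(*b)&(Z>.012); q=P[m]; print(nm,np.round(q.min(0),3),np.round(q.max(0),3)) if len(q) else print(nm)
print(V[221,120:176:3],Z[221,120:176:3].round(3))
E
```

```text
bench z 0.00025079596504906654
large (array([0.5246, 0.3655]), np.float64(0.1384), np.float64(1.0))
med (array([0.5257, 0.3659]), np.float64(0.1087), np.float64(1.0))
small (array([0.5247, 0.3682]), np.float64(0.0789), np.float64(1.0))
med red (array([0.5245, 0.3656]), np.float64(0.1073), np.float64(1.0))
Pl small (array([0.5481, 0.1375]), np.float64(0.0876), np.float64(1.0))
Pl m (array([ 0.5216, -0.1359]), np.float64(0.1219), np.float64(1.0)) 0.0748734857604958
Pl l (array([ 0.5117, -0.3614]), np.float64(0.1485), np.float64(1.0)) 0.09001178614727146
house s ((0.5284831523895264, 0.12581704556941986), (0.1386353224515915, 0.16884328424930573), 82.58580780029297)
house m ((0.49668219685554504, -0.07117459177970886), (0.1830846518278122, 0.2684379518032074), 2.184020757675171)
house l ((0.4975636303424835, -0.1892780363559723), (0.5010510087013245, 0.2083357870578766), 87.28382110595703)
bottle [0.478 0.062 0.013] [0.759 0.2   1.099]
flask [ 0.478 -0.045  0.012] [0.801 0.062 1.099]
beaker [ 0.478 -0.268  0.012] [0.767 0.062 1.099]
bigred [0.478 0.062 0.012] [0.81  0.453 1.099]
green [0.251 0.062 0.012] [0.478 0.321 1.099]
yel [0.265 0.062 0.012] [0.478 0.527 1.099]
[133 129  49  54  30  46  41  39  48  49  58  64  42 184 202 163 150 201
 144] [-1.000e-03  5.900e-02  8.900e-02  8.800e-02  7.700e-02  1.000e-03
  0.000e+00 -2.000e-03 -3.000e-03  1.099e+00  9.000e-02  9.200e-02
  8.100e-02  6.200e-02  6.000e-02  5.900e-02  2.800e-02  2.800e-02
  2.800e-02]
```

Request:
step_arm([
  [40, -20, 0, 0, 0, -0.13, 42],
  [85, -40, 0, 0, 0, -0.27, 42],
  [130, -62, 0, 0, 0, -0.42, 42],
  [176, -84, 0, 0, 0, -0.57, 42],
  [222, -106, 0, 0, 0, -0.72, 42],
  [268, -128, 0, 0, 0, -0.87, 42],
  [310, -148, 0, 0, 0, -1.02, 42],
  [340, -163, 0, 0, 0, -1.15, 42],
  [358, -172, 0, 0, 0, -1.227, 42],
  [366, -175, 0, 0, 0, -1.227, 42],
])

```text
t: 1.35
ee_pos: [0.4967, -0.2991, 0.2527]
tool_rot: [[-0.001, 1.0, -0.001], [1.0, 0.001, 0.001], [0.001, -0.001, -1.0]]
wrist_force: [0.4, 0.4, 0.6]
gripper_width: 0.0419
grip_force: 0.0
```

Request:
step_arm([
  [40, 0, 0, 0, 0, 0, 42],
  [100, 0, 0, 0, 0, 0, 42],
  [160, 0, 0, 0, 0, 0, 42],
  [222, 0, 0, 0, 0, 0, 42],
  [284, 0, 0, 0, 0, 0, 42],
  [346, 0, 0, 0, 0, 0, 42],
  [408, 0, 0, 0, 0, 0, 42],
  [470, 0, 0, 0, 0, 0, 42],
  [532, 0, 0, 0, 0, 0, 42],
  [590, 0, 0, 0, 0, 0, 42],
])

```text
t: 2.6
ee_pos: [0.4963, 0.2911, 0.2532]
tool_rot: [[0.002, 1.0, 0.0], [1.0, -0.002, -0.0], [-0.0, 0.0, -1.0]]
wrist_force: [0.4, -0.4, 0.8]
gripper_width: 0.0421
grip_force: 0.0
```

Request:
step_arm([
  [40, 0, 0, 0, 0, 0, 42],
  [60, 0, 20, 0, 0, 0, 42],
  [72, 0, 50, 0, 0, 0, 42],
  [75, 0, 75, 0, 0, 0, 42],
  [75, 0, 90, 0, 0, 0, 42],
  [75, 0, 100, 0, 0, 0, 42],
  [75, 0, 100, 0, 0, 0, 42],
  [75, 0, 100, 0, 0, 0, 42],
  [75, 0, 100, 0, 0, 0, 42],
  [75, 0, 100, 0, 0, 0, 42],
])

```text
t: 3.85
ee_pos: [0.4967, 0.3649, 0.1541]
tool_rot: [[0.0, 1.0, 0.001], [1.0, -0.0, 0.001], [0.001, 0.001, -1.0]]
wrist_force: [-0.7, -0.2, 0.0]
gripper_width: 0.0423
grip_force: 0.0
```

Run:
```python
from h import *
o=arm.get_obs();print(o["t"],o["ee_pos"])
p,d=arm.grab_frame("scene")
cv2.imwrite("pics/s1.png",cv2.resize(p[80:240,260:460,::-1],None,fx=4,fy=3.75))
```

```text
3.85 [0.49667591 0.36490918 0.1541284 ]
```

View pics/s1.png

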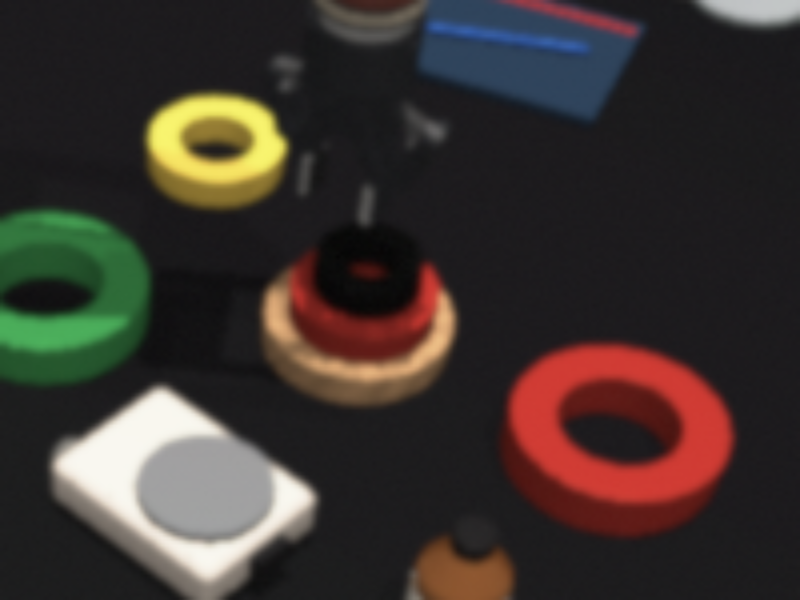

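The inner finger pad (367,205 in the crop) hangs over the back of the black ring's hole, and the outer one is on the robot side. The lineup is fine, so I'll descend and grip.

Request:
step_arm([
  [2, 0, 15, 0, 0, 0, 42],
  [2, 0, 35, 0, 0, 0, 42],
  [2, 0, 50, 0, 0, 0, 42],
  [2, 0, 60, 0, 0, 0, 42],
  [2, 0, 66, 0, 0, 0, 42],
  [2, 0, 67, 0, 0, 0, 42],
  [2, 0, 67, 0, 0, 0, 35],
  [2, 0, 67, 0, 0, 0, 28],
  [2, 0, 67, 0, 0, 0, 20],
  [2, 0, 67, 0, 0, 0, 10],
])

```text
t: 5.15
ee_pos: [0.4969, 0.3672, 0.0875]
tool_rot: [[0.0, 1.0, 0.001], [1.0, -0.0, 0.001], [0.001, 0.001, -1.0]]
wrist_force: [-0.9, 0.2, 3.9]
gripper_width: 0.0206
grip_force: 58.1
```

Request:
step_arm([
  [0, 0, 0, 0, 0, 0, 10],
  [0, 0, 0, 0, 0, 0, 10],
  [0, 0, -3, 0, 0, 0, 10],
  [0, 0, -10, 0, 0, 0, 10],
  [0, 0, -20, 0, 0, 0, 10],
  [0, 0, -35, 0, 0, 0, 10],
  [0, 0, -50, 0, 0, 0, 10],
  [0, 0, -65, 0, 0, 0, 10],
  [0, 0, -80, 0, 0, 0, 10],
  [0, 0, -85, 0, 0, 0, 10],
])

```text
t: 6.4
ee_pos: [0.4971, 0.3672, 0.1733]
tool_rot: [[0.0, 1.0, 0.003], [1.0, -0.0, 0.001], [0.001, 0.003, -1.0]]
wrist_force: [0.3, -0.4, -1.6]
gripper_width: 0.0207
grip_force: 58.2
```

Run:
```python
from h import *
o=arm.get_obs();print(o["t"],o["ee_pos"],o["gripper_width"])
for n in("scene","top"):
    p,d=arm.grab_frame(n);np.savez(f"pics/{n}2.npz",p=p,d=d)
    if n=="scene":a=p[80:240,260:460]
    else:b=p[160:280,80:230]
cv2.imwrite("pics/s2.png",np.hstack([cv2.resize(a,(400,400)),cv2.resize(b,(400,400))])[...,::-1])
```

```text
6.4 [0.49712685 0.3671782  0.1733311 ] 0.020716279683387122
```

View pics/s2.png

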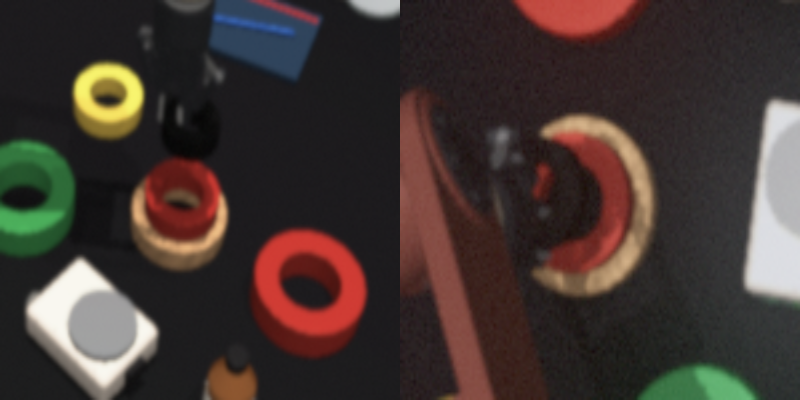

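The black ring is gripped and level, lifted clear of the medium ring at about (180,195) left half. I'll cross-check the plate positions from the scene camera.

Run:
```python
from h import *
f=np.load("pics/scene0.npz");p,d=f["p"],f["d"]
hsv=cv2.cvtColor(p,cv2.COLOR_RGB2HSV);H,S,V=[hsv[...,i].astype(int) for i in range(3)]
def box(a,b,c,e):
    m=np.zeros(d.shape,bool);m[b:e,a:c]=1;return m
print(V[210,275:345:3],p[200:225:4,311].tolist())
for t in(170,190,205): print("small",t,ring("scene",box(290,193,332,226)&(V<t)&(V>100),.06))
for t in(180,200,220): print("med",ring("scene",box(200,240,270,305)&(V>t)&(S<60),.075))
for t in(180,200,220): print("large",ring("scene",box(110,290,205,385)&(V>t)&(S<70),.09))
f=np.load("pics/top0.npz");p=f["p"];V=p.max(2).astype(int);S=cv2.cvtColor(p,cv2.COLOR_RGB2HSV)[...,1]
for t in(170,190,205): print("small top",ring("top",box(200,185,265,245)&(V<t)&(V>100)&box(213,190,258,235),.06))
# ring in hand
f=np.load("pics/scene2.npz");P=cloud("scene",f["d"]);Z=P[...,2]
m=(abs(Z-.174)<.006)&(abs(P[...,0]-.52)<.06)&(abs(P[...,1]-.367)<.05)
print(m.sum(),P[m].min(0),P[m].max(0),circ(cv2.convexHull(P[m][:,:2].astype(np.float32))[:,0]))
```

```text
[127 154 225 247 248 248 223 161 161 161 161 161 161 161 161 161 161 162
 235 248 233  83  30  30] [[160, 159, 160], [161, 161, 161], [161, 160, 161], [161, 161, 161], [161, 162, 161], [160, 160, 161], [168, 162, 153]]
small 170 (array([0.554 , 0.1368]), np.float64(0.0916), np.float64(0.75))
small 190 (array([0.552 , 0.1359]), np.float64(0.0923), np.float64(0.83))
small 205 (array([0.5517, 0.1359]), np.float64(0.094), np.float64(0.85))
med (array([ 0.5223, -0.1355]), np.float64(0.1244), np.float64(1.0))
med (array([ 0.5223, -0.1356]), np.float64(0.123), np.float64(1.0))
med (array([ 0.5226, -0.1356]), np.float64(0.1214), np.float64(1.0))
large (array([ 0.5122, -0.3608]), np.float64(0.1511), np.float64(1.0))
large (array([ 0.5119, -0.3607]), np.float64(0.1502), np.float64(1.0))
large (array([ 0.5126, -0.3608]), np.float64(0.1473), np.float64(1.0))
small top (array([0.5562, 0.1382]), np.float64(0.1085), np.float64(0.49))
small top (array([0.5481, 0.1375]), np.float64(0.0876), np.float64(1.0))
small top (array([0.5541, 0.1404]), np.float64(0.1032), np.float64(0.57))
378 [0.47483731 0.32287286 0.16803112] [0.56750843 0.40440615 0.17969609] (array([0.52382749, 0.36371789]), np.float64(0.042890559381203966))
```

Run:
```python
from h import *
p=np.load("pics/top0.npz")["p"]
V=p.max(2);print(V[213,205:268:2],V[185:245:2,236])
for t in(25,40,60):
    m=np.zeros((V.shape[0]+2,V.shape[1]+2),np.uint8)
    cv2.floodFill(V.copy(),m,(236,213),1,t,t,cv2.FLOODFILL_FIXED_RANGE|cv2.FLOODFILL_MASK_ONLY|(1<<8))
    print(t,m.sum(),ring("top",m[1:-1,1:-1],.06))
```

```text
[ 58  58  56  57 108 201 190 184 181 185 185 184 184 185 185 187 186 186
 186 187 186 185 186 185 195 203 103  58  60  59  57  55] [ 47  56  84 102 185 193 183 183 182 184 185 184 184 187 188 185 186 186
 187 187 184 187 186 199 220 226 226 226 227 225]
25 3413 (array([0.5279, 0.1383]), np.float64(0.1483), np.float64(0.34))
40 4405 (array([0.5283, 0.1408]), np.float64(0.148), np.float64(0.32))
60 4475 (array([0.5276, 0.1385]), np.float64(0.1499), np.float64(0.3))
```

Run:
```python
from h import *
from scipy.optimize import least_squares
p=np.load("pics/scene0.npz")["p"];V=p.max(2)
m=np.zeros((422,562),np.uint8)
cv2.floodFill(V.copy(),m,(311,210),1,44,44,cv2.FLOODFILL_FIXED_RANGE|cv2.FLOODFILL_MASK_ONLY|(1<<8))
m=m[1:-1,1:-1];print(m.sum(),cv2.boundingRect(m))
c=cv2.findContours(m,0,cv2.CHAIN_APPROX_NONE)[0][0][:,0]
for name,sel in(("all",c[:,1]<999),("far",c[:,1]<209)):
    xy=onplane("scene",c[sel],.06)[:,:2]
    r=least_squares(lambda q:np.hypot(*(xy-q).T)-.0465,[.55,.137],loss="soft_l1",f_scale=.001);print(name,r.x.round(4),sel.sum(),np.abs(r.fun).mean())
```

```text
827 (294, 193, 40, 32)
all [0.5518 0.1363] 103 0.0024568915570226733
far [0.5524 0.1389] 55 0.0027962744045454554
```

Run:
```python
from h import *
for n,b in(("top",(200,180,268,260)),("scene",(265,178,345,245))):
    p=np.load(f"pics/{n}0.npz")["p"];V=p.max(2)
    m=np.zeros(V.shape,np.uint8);m[b[1]:b[3],b[0]:b[2]]=1
    m&=(V>140)
    m=cv2.morphologyEx(m,cv2.MORPH_OPEN,np.ones((7,7)))
    c=max(cv2.findContours(m,0,cv2.CHAIN_APPROX_NONE)[0],key=cv2.contourArea)[:,0]
    r=cv2.minAreaRect(onplane(n,c,.05)[:,:2].astype(np.float32)*1000);print(n,r,cv2.boxPoints(r).round(1).tolist())
    # plate centre = midpoint of sides, 55 mm from rear edge
    B=cv2.boxPoints(r);s=B[np.argsort(-B[:,0])];rear=s[:2].mean(0);fr=s[2:].mean(0);print(rear,fr,rear+(fr-rear)/np.linalg.norm(fr-rear)*55)
    g=p[b[1]:b[3],b[0]:b[2]];cv2.imwrite(f"pics/{n}_sm.png",cv2.resize(g[...,::-1],None,fx=5,fy=5,interpolation=cv2.INTER_NEAREST))
a=[cv2.resize(cv2.imread(f"pics/{n}_sm.png"),(400,400)) for n in("top","scene")];cv2.imwrite("pics/sm.png",np.hstack(a))
```

```text
top ((528.3405151367188, 140.37579345703125), (109.68202209472656, 149.8155059814453), 82.6173095703125) [[447.0, 95.5999984741211], [595.5999755859375, 76.4000015258789], [609.7000122070312, 185.10000610351562], [461.1000061035156, 204.39999389648438]]
[602.62726 130.75044] [454.05377 150.00114] [548.0832  137.81773]
scene ((531.653076171875, 136.36932373046875), (114.75384521484375, 157.02891540527344), 82.65222930908203) [[446.3999938964844, 89.5], [602.2000122070312, 69.4000015258789], [616.9000244140625, 183.1999969482422], [461.1000061035156, 203.3000030517578]]
[609.52277 126.32799] [453.7834  146.41066] [554.9744  133.36203]
```

View pics/sm.png

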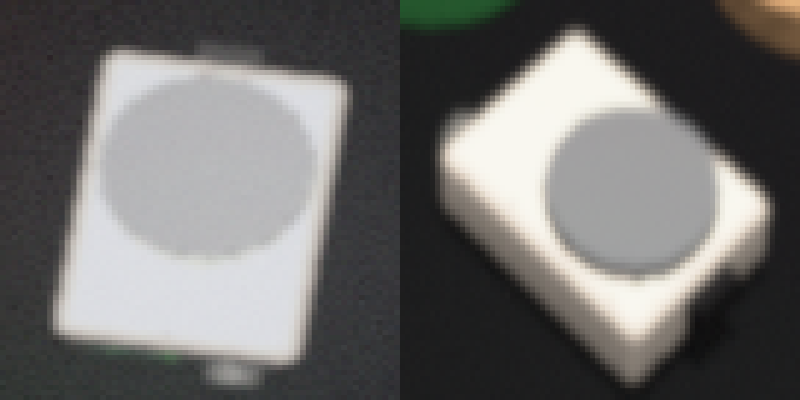

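The left half (top view) shows the small plate at crop (207,167) and the housing matching its real size, so the plate centre is (0.548, 0.138). Now carry the ring over and lower it.

Request:
step_arm([
  [-15, 1, 0, 0, 0, 0, 10],
  [-45, 4, 0, 0, 0, 0, 10],
  [-85, 8, 0, 0, 0, 0, 10],
  [-125, 12, 0, 0, 0, 0, 10],
  [-165, 16, 0, 0, 0, 0, 10],
  [-200, 19, 0, 0, 0, 0, 10],
  [-222, 21, 15, 0, 0, 0, 10],
  [-229.5, 21, 35, 0, 0, 0, 10],
  [-229.5, 21, 55, 0, 0, 0, 10],
  [-229.5, 21, 70, 0, 0, 0, 10],
])

```text
t: 7.75
ee_pos: [0.516, 0.1361, 0.0996]
tool_rot: [[0.001, 1.0, -0.003], [1.0, -0.001, -0.001], [-0.001, -0.003, -1.0]]
wrist_force: [-0.3, 0.3, -1.6]
gripper_width: 0.0209
grip_force: 58.2
```

Request:
step_arm([
  [0, 0, 5, 0, 0, 0, 10],
  [0, 0, 9, 0, 0, 0, 10],
  [0, 0, 12, 0, 0, 0, 10],
  [0, 0, 13.5, 0, 0, 0, 10],
  [0, 0, 14.5, 0, 0, 0, 10],
  [0, 0, 15, 0, 0, 0, 10],
  [0, 0, 15, 0, 0, 0, 10],
  [0, 0, 15, 0, 0, 0, 10],
  [0, 0, 15, 0, 0, 0, 10],
  [0, 0, 15, 0, 0, 0, 10],
])

```text
t: 9.0
ee_pos: [0.5176, 0.1373, 0.0875]
tool_rot: [[-0.0, 1.0, 0.0], [1.0, 0.0, 0.0], [0.0, 0.0, -1.0]]
wrist_force: [-2.2, -0.6, 5.2]
gripper_width: 0.0207
grip_force: 59.0
```

Request:
step_arm([
  [0, 0, 0, 0, 0, 0, 24],
  [0, 0, 0, 0, 0, 0, 30],
  [0, 0, 0, 0, 0, 0, 40],
  [0, 0, 0, 0, 0, 0, 40],
  [0, 0, -10, 0, 0, 0, 40],
  [0, 0, -30, 0, 0, 0, 40],
  [0, 0, -60, 0, 0, 0, 40],
  [40, 0, -90, 0, 0, 0, 44],
  [90, 0, -90, 0, 0, 0, 44],
  [150, 0, -90, 0, 0, 0, 44],
])

```text
t: 10.25
ee_pos: [0.5182, 0.2883, 0.1783]
tool_rot: [[0.002, 1.0, 0.003], [1.0, -0.002, 0.001], [0.001, 0.003, -1.0]]
wrist_force: [0.9, -0.4, 0.7]
gripper_width: 0.044
grip_force: 0.0
```

Run:
```python
from h import *
o=arm.get_obs();print(o["t"],o["ee_pos"],o["gripper_width"])
V={}
for n in("scene","top"):
    p,d=arm.grab_frame(n);np.savez(f"pics/{n}3.npz",p=p,d=d);V[n]=p
    P=cloud(n,d);Z=P[...,2];X=P[...,0];Y=P[...,1]
    m=(abs(Z-.09)<.007)&(np.hypot(X-.548,Y-.1378)<.06)
    print(n,"small",ring(n,m,.09),m.sum())
    m=(abs(Z-.06)<.008)&(np.hypot(X-.525,Y-.366)<.075)
    print(n,"med",ring(n,m,.06),m.sum())
    H,S,_=cv2.split(cv2.cvtColor(p,cv2.COLOR_RGB2HSV))
    m=(np.hypot(X-.525,Y-.366)<.075)&((H<8)|(H>172))&(S>110)&(Z>.05)
    print(n,"med red",ring(n,m,.06),m.sum())
a=V["scene"][80:240,260:460];b=V["top"][160:280,100:270]
cv2.imwrite("pics/s3.png",np.hstack([cv2.resize(a,(400,400)),cv2.resize(b,(400,400))])[...,::-1])
```

```text
10.25 [0.51821232 0.28832085 0.17828513] 0.04399482475930126
scene small (array([0.5493, 0.1336]), np.float64(0.0789), np.float64(1.0)) 475
scene med (array([0.5287, 0.3638]), np.float64(0.0946), np.float64(0.03)) 571
scene med red (array([0.1467, 0.9755]), np.float64(0.1745), np.float64(0.06)) 1177
top small (array([0.5475, 0.1357]), np.float64(0.0773), np.float64(1.0)) 603
top med (array([0.4751, 0.3837]), np.float64(0.0197), np.float64(0.6)) 35
top med red (array([0.5263, 0.5008]), np.float64(0.1273), np.float64(0.29)) 1753
```

View pics/s3.png

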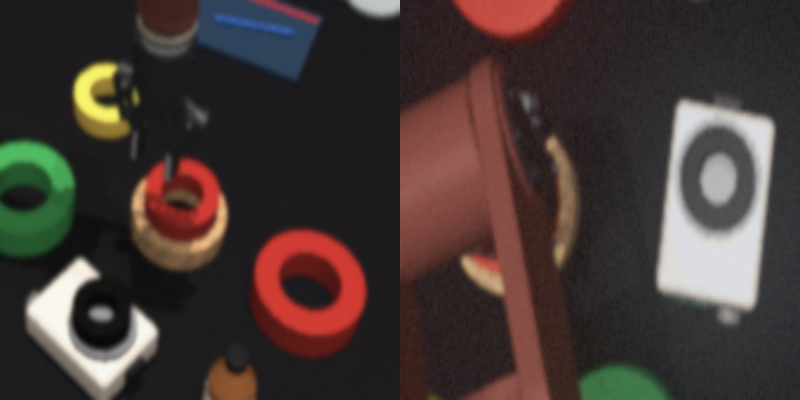

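Left, the black ring sits flat on the small plate at about (100,313), within about 2 mm of centre. The medium and large rings are undisturbed. Going for the medium ring now.

Request:
step_arm([
  [20, -9, 0, 0, 0, 0, 46],
  [45, -22, 0, 0, 0, 0, 46],
  [65, -32, 10, 0, 0, 0, 46],
  [78, -35.5, 30, 0, 0, 0, 46],
  [78, -35.5, 50, 0, 0, 0, 46],
  [78, -35.5, 60, 0, 0, 0, 46],
  [78, -35.5, 60, 0, 0, 0, 46],
  [78, -35.5, 60, 0, 0, 0, 46],
  [78, -35.5, 60, 0, 0, 0, 46],
  [78, -35.5, 60, 0, 0, 0, 46],
])

```text
t: 11.6
ee_pos: [0.4823, 0.3654, 0.1171]
tool_rot: [[0.0, 1.0, 0.001], [1.0, -0.0, 0.001], [0.001, 0.001, -1.0]]
wrist_force: [0.9, 0.6, 0.1]
gripper_width: 0.0458
grip_force: 0.0
```

Request:
step_arm([
  [0.5, 0, 12, 0, 0, 0, 46],
  [0.5, 0, 28, 0, 0, 0, 46],
  [0.5, 0, 44, 0, 0, 0, 46],
  [0.5, 0, 54, 0, 0, 0, 46],
  [0.5, 0, 58, 0, 0, 0, 46],
  [0.5, 0, 59.5, 0, 0, 0, 46],
  [0.5, 0, 59.5, 0, 0, 0, 38],
  [0.5, 0, 59.5, 0, 0, 0, 31],
  [0.5, 0, 59.5, 0, 0, 0, 24],
  [0.5, 0, 59.5, 0, 0, 0, 14],
])

```text
t: 12.85
ee_pos: [0.4824, 0.3661, 0.0578]
tool_rot: [[-0.0, 1.0, 0.001], [1.0, 0.0, 0.001], [0.001, 0.001, -1.0]]
wrist_force: [-1.2, -0.3, 4.0]
gripper_width: 0.0228
grip_force: 61.4
```

Request:
step_arm([
  [0, 0, 0, 0, 0, 0, 14],
  [0, 0, 0, 0, 0, 0, 14],
  [0, 0, -3, 0, 0, 0, 14],
  [0, 0, -10, 0, 0, 0, 14],
  [0, 0, -25, 0, 0, 0, 14],
  [0, 0, -50, 0, 0, 0, 14],
  [0, 0, -80, 0, 0, 0, 14],
  [0, 0, -110, 0, 0, 0, 14],
  [0, 0, -135, 0, 0, 0, 14],
  [0, 0, -140, 0, 0, 0, 14],
])

```text
t: 14.1
ee_pos: [0.4832, 0.3666, 0.2002]
tool_rot: [[-0.0, 1.0, 0.005], [1.0, 0.0, 0.003], [0.003, 0.005, -1.0]]
wrist_force: [-0.3, -0.3, -1.4]
gripper_width: 0.0231
grip_force: 61.5
```

Request:
step_arm([
  [-15, 0, 0, 0, 0, 0, 14],
  [-50, 0, 0, 0, 0, 0, 14],
  [-100, 0, 0, 0, 0, 0, 14],
  [-155, 0, 0, 0, 0, 0, 14],
  [-215, 0, 0, 0, 0, 0, 14],
  [-275, -1, 0, 0, 0, 0, 14],
  [-335, -2, 0, 0, 0, 0, 14],
  [-395, -3, 0, 0, 0, 0, 14],
  [-445, -4, 0, 0, 0, 0, 14],
  [-480, -4, 0, 0, 0, 0, 14],
])

```text
t: 15.35
ee_pos: [0.4755, -0.1167, 0.195]
tool_rot: [[0.002, 1.0, -0.003], [1.0, -0.002, 0.001], [0.001, -0.003, -1.0]]
wrist_force: [0.8, -1.0, -0.9]
gripper_width: 0.0229
grip_force: 61.6
```

Request:
step_arm([
  [-15, 0, 0, 0, 0, 0, 14],
  [-21.5, 0, 15, 0, 0, 0, 14],
  [-21.5, 0, 40, 0, 0, 0, 14],
  [-21.5, 0, 60, 0, 0, 0, 14],
  [-21.5, 0, 75, 0, 0, 0, 14],
  [-21.5, 0, 85, 0, 0, 0, 14],
  [-21.5, 0, 88, 0, 0, 0, 14],
  [-21.5, 0, 88, 0, 0, 0, 14],
  [-21.5, 0, 88, 0, 0, 0, 14],
  [-21.5, 0, 88, 0, 0, 0, 14],
])

```text
t: 16.6
ee_pos: [0.4783, -0.136, 0.1095]
tool_rot: [[0.0, 1.0, 0.001], [1.0, -0.0, -0.001], [-0.001, 0.001, -1.0]]
wrist_force: [-0.7, 0.4, -1.7]
gripper_width: 0.0231
grip_force: 61.6
```

Request:
step_arm([
  [0, 0.5, 2, 0, 0, 0, 14],
  [0, 0.5, 4, 0, 0, 0, 14],
  [0, 0.5, 5.5, 0, 0, 0, 14],
  [0, 0.5, 6.5, 0, 0, 0, 14],
  [0, 0.5, 7, 0, 0, 0, 14],
  [0, 0.5, 7, 0, 0, 0, 14],
  [0, 0.5, 7, 0, 0, 0, 14],
  [0, 0.5, 7, 0, 0, 0, 14],
  [0, 0.5, 7, 0, 0, 0, 14],
  [0, 0.5, 7, 0, 0, 0, 14],
])

```text
t: 17.85
ee_pos: [0.4782, -0.1358, 0.1028]
tool_rot: [[-0.0, 1.0, -0.001], [1.0, 0.0, 0.0], [0.0, -0.001, -1.0]]
wrist_force: [-4.1, 1.1, 5.4]
gripper_width: 0.0231
grip_force: 62.2
```

Run:
```python
from h import *
p,d=arm.grab_frame("top");V=p.max(2).astype(int);S=cv2.cvtColor(p,cv2.COLOR_RGB2HSV)[...,1]
# small: dark ring on white: outer contour via bright complement
for t in(110,130):
    m=np.zeros(V.shape,np.uint8);m[185:240,205:265]=V[185:240,205:265]<t
    n,l,st,_=cv2.connectedComponentsWithStats(m)
    k=l[213,236-int(.03*405/1.0)] ;print(st[k],ring("top",(l==k),.09))
    q=np.zeros(V.shape,np.uint8);q[200:226,224:250]=V[200:226,224:250]>t;print("hole",ring("top",q,.09))
# large ring cork in stack
P=cloud("top",d)
m=(abs(P[...,2]-.03)<.008)&(np.hypot(P[...,0]-.525,P[...,1]-.366)<.085);print("large",ring("top",m,.03),m.sum())
```

```text
[220 198  31  31 558] (array([0.5458, 0.1355]), np.float64(0.0749), np.float64(1.0))
hole (array([0.5449, 0.1348]), np.float64(0.0372), np.float64(1.0))
[219 198  32  31 619] (array([0.5458, 0.1355]), np.float64(0.0769), np.float64(1.0))
hole (array([0.5453, 0.1346]), np.float64(0.035), np.float64(1.0))
large (array([0.5247, 0.3663]), np.float64(0.1374), np.float64(1.0)) 1395
```

Request:
step_arm([
  [0, 0, 0, 0, 0, 0, 28],
  [0, 0, 0, 0, 0, 0, 36],
  [0, 0, 0, 0, 0, 0, 46],
  [0, 0, 0, 0, 0, 0, 46],
  [0, 0, -10, 0, 0, 0, 46],
  [0, 0, -30, 0, 0, 0, 46],
  [0, 0, -60, 0, 0, 0, 46],
  [20, -3, -90, 0, 0, 0, 48],
  [60, -8, -95, 0, 0, 0, 48],
  [110, -10.5, -95, 0, 0, 0, 48],
])

```text
t: 19.15
ee_pos: [0.4688, -0.0255, 0.199]
tool_rot: [[0.002, 1.0, 0.004], [1.0, -0.002, -0.001], [-0.001, 0.004, -1.0]]
wrist_force: [0.7, -0.0, 0.8]
gripper_width: 0.0478
grip_force: 0.0
```

Request:
step_arm([
  [55, 0, 0, 0, 0, 0, 48],
  [110, 0, 0, 0, 0, 0, 48],
  [170, 0, 0, 0, 0, 0, 48],
  [230, 0, 0, 0, 0, 0, 48],
  [290, 0, 0, 0, 0, 0, 48],
  [340, 0, 0, 0, 0, 0, 48],
  [375, 0, 20, 0, 0, 0, 48],
  [391, 0, 50, 0, 0, 0, 48],
  [391, 0, 80, 0, 0, 0, 48],
  [391, 0, 100, 0, 0, 0, 48],
])

```text
t: 20.4
ee_pos: [0.4672, 0.3652, 0.0957]
tool_rot: [[-0.001, 1.0, -0.001], [1.0, 0.001, -0.001], [-0.001, -0.001, -1.0]]
wrist_force: [0.1, 0.7, -0.1]
gripper_width: 0.0481
grip_force: 0.0
```

Run:
```python
from h import *
o=arm.get_obs();print(o["t"],o["ee_pos"])
p,d=arm.grab_frame("top");H,S,V=cv2.split(cv2.cvtColor(p,cv2.COLOR_RGB2HSV))
m=((H<10)|(H>170))&(S>110);m[:,:305]=0;m[:190]=0;m[270:]=0;m[:,380:]=0
print("med",ring("top",m,.105))
cv2.imwrite("pics/t4.png",p[...,::-1])
```

```text
20.4 [0.46715644 0.36520159 0.09565199]
med (array([ 0.5203, -0.1348]), np.float64(0.1044), np.float64(1.0))
```

View pics/t4.png

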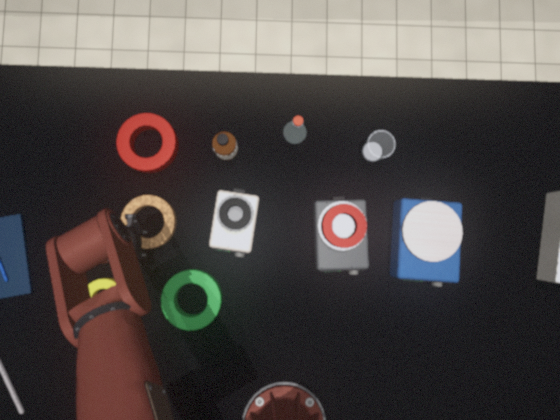

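The top view shows the red ring on the medium plate (343,226), the black ring on the small plate (235,213) and the cork ring alone at (148,221). The bystanders are untouched. I'll grip the cork ring.

Request:
step_arm([
  [0, 0, 12, 0, 0, 0, 48],
  [0, 0, 28, 0, 0, 0, 48],
  [0, 0, 44, 0, 0, 0, 48],
  [0, 0, 56, 0, 0, 0, 48],
  [0, 0, 63, 0, 0, 0, 48],
  [0, 0, 66, 0, 0, 0, 48],
  [0, 0, 66, 0, 0, 0, 40],
  [0, 0, 66, 0, 0, 0, 33],
  [0, 0, 66, 0, 0, 0, 26],
  [0, 0, 66, 0, 0, 0, 16],
])

```text
t: 21.7
ee_pos: [0.4681, 0.3655, 0.0317]
tool_rot: [[0.0, 1.0, 0.0], [1.0, -0.0, 0.001], [0.001, 0.0, -1.0]]
wrist_force: [-2.0, -0.8, 4.4]
gripper_width: 0.0254
grip_force: 54.5
```

Request:
step_arm([
  [0, 0, 0, 0, 0, 0, 16],
  [0, 0, 0, 0, 0, 0, 16],
  [0, 0, -3, 0, 0, 0, 16],
  [0, 0, -10, 0, 0, 0, 16],
  [0, 0, -25, 0, 0, 0, 16],
  [0, 0, -50, 0, 0, 0, 16],
  [0, 0, -90, 0, 0, 0, 16],
  [0, 0, -135, 0, 0, 0, 16],
  [0, 0, -170, 0, 0, 0, 16],
  [0, 0, -180, 0, 0, 0, 16],
])

```text
t: 22.95
ee_pos: [0.4696, 0.3663, 0.2151]
tool_rot: [[-0.0, 1.0, 0.006], [1.0, 0.0, 0.004], [0.004, 0.006, -1.0]]
wrist_force: [-0.2, -0.3, -2.0]
gripper_width: 0.0255
grip_force: 55.0
```

Request:
step_arm([
  [-15, 0, 0, 0, 0, 0, 16],
  [-50, 0, 0, 0, 0, 0, 16],
  [-100, 0, 0, 0, 0, 0, 16],
  [-155, -1, 0, 0, 0, 0, 16],
  [-210, -2, 0, 0, 0, 0, 16],
  [-265, -3, 0, 0, 0, 0, 16],
  [-320, -4, 0, 0, 0, 0, 16],
  [-375, -5, 0, 0, 0, 0, 16],
  [-430, -6, 0, 0, 0, 0, 16],
  [-485, -7, 0, 0, 0, 0, 16],
])

```text
t: 24.2
ee_pos: [0.4582, -0.1214, 0.2082]
tool_rot: [[0.001, 1.0, -0.004], [1.0, -0.001, 0.002], [0.002, -0.004, -1.0]]
wrist_force: [-0.3, -0.0, -1.7]
gripper_width: 0.0253
grip_force: 55.0
```

Request:
step_arm([
  [-50, -1, 0, 0, 0, 0, 16],
  [-100, -2, 0, 0, 0, 0, 16],
  [-150, -3, 0, 0, 0, 0, 16],
  [-195, -4, 0, 0, 0, 0, 16],
  [-225, -5, 0, 0, 0, 0, 16],
  [-242, -5, 10, 0, 0, 0, 16],
  [-242, -5, 30, 0, 0, 0, 16],
  [-242, -5, 50, 0, 0, 0, 16],
  [-242, -5, 68, 0, 0, 0, 16],
  [-242, -5, 75, 0, 0, 0, 16],
])

```text
t: 25.45
ee_pos: [0.4549, -0.3599, 0.1333]
tool_rot: [[-0.001, 1.0, -0.003], [1.0, 0.001, 0.003], [0.003, -0.003, -1.0]]
wrist_force: [0.5, 0.4, -0.6]
gripper_width: 0.0255
grip_force: 55.1
```

Request:
step_arm([
  [0, 0, 2, 0, 0, 0, 16],
  [0, 0, 4, 0, 0, 0, 16],
  [0, 0, 6, 0, 0, 0, 16],
  [0, 0, 8, 0, 0, 0, 16],
  [0, 0, 9, 0, 0, 0, 16],
  [0, 0, 9, 0, 0, 0, 16],
  [0, 0, 9, 0, 0, 0, 16],
  [0, 0, 9, 0, 0, 0, 16],
  [0, 0, 9, 0, 0, 0, 16],
  [0, 0, 9, 0, 0, 0, 16],
])

```text
t: 26.7
ee_pos: [0.4558, -0.3618, 0.1268]
tool_rot: [[-0.0, 1.0, 0.0], [1.0, 0.0, -0.0], [-0.0, 0.0, -1.0]]
wrist_force: [-0.1, -0.5, -0.8]
gripper_width: 0.0246
grip_force: 55.1
```

Request:
step_arm([
  [0, 0, 1.5, 0, 0, 0, 16],
  [0, 0, 3, 0, 0, 0, 16],
  [0, 0, 4, 0, 0, 0, 16],
  [0, 0, 4.5, 0, 0, 0, 16],
  [0, 0, 5, 0, 0, 0, 16],
  [0, 0, 5.3, 0, 0, 0, 16],
  [0, 0, 5.3, 0, 0, 0, 16],
  [0, 0, 5.3, 0, 0, 0, 16],
  [0, 0, 5.3, 0, 0, 0, 16],
  [0, 0, 5.3, 0, 0, 0, 16],
])

```text
t: 27.95
ee_pos: [0.4558, -0.3619, 0.1218]
tool_rot: [[-0.0, 1.0, 0.0], [1.0, 0.0, -0.0], [-0.0, 0.0, -1.0]]
wrist_force: [-1.4, 1.6, 2.0]
gripper_width: 0.0251
grip_force: 55.8
```

Contact. Release, rise, and move back near the small ring.

Request:
step_arm([
  [0, 0, 0, 0, 0, 0, 30],
  [0, 0, 0, 0, 0, 0, 38],
  [0, 0, 0, 0, 0, 0, 48],
  [0, 0, 0, 0, 0, 0, 48],
  [0, 0, -10, 0, 0, 0, 48],
  [0, 0, -30, 0, 0, 0, 48],
  [0, 0, -60, 0, 0, 0, 48],
  [0, -20, -90, 0, 0, 0, 42],
  [40, -50, -95, 0, 0, 0, 42],
  [90, -70, -95, 0, 0, 0, 42],
])

```text
t: 29.2
ee_pos: [0.3859, -0.2724, 0.2196]
tool_rot: [[0.002, 1.0, 0.004], [1.0, -0.002, -0.003], [-0.003, 0.004, -1.0]]
wrist_force: [-0.9, -0.5, -0.1]
gripper_width: 0.042
grip_force: 0.0
```

Request:
step_arm([
  [55, 0, 0, 0, 0, 0, 42],
  [110, 0, 0, 0, 0, 0, 42],
  [170, 0, 0, 0, 0, 0, 42],
  [230, 0, 0, 0, 0, 0, 42],
  [280, 0, 0, 0, 0, 0, 42],
  [300, 0, 0, 0, 0, 0, 42],
  [300, 0, 0, 0, 0, 0, 42],
  [300, 0, 0, 0, 0, 0, 42],
  [300, 0, 0, 0, 0, 0, 42],
  [300, 0, 0, 0, 0, 0, 42],
])

```text
t: 30.45
ee_pos: [0.3859, 0.0274, 0.2166]
tool_rot: [[0.002, 1.0, -0.0], [1.0, -0.002, -0.0], [-0.0, -0.0, -1.0]]
wrist_force: [1.0, 0.5, 0.2]
gripper_width: 0.042
grip_force: 0.0
```

```bash
cat > chk.py <<'E'
from h import *
import sys
o=arm.get_obs();print(o["t"],o["ee_pos"],o["gripper_width"])
def box(a,b,c,e):
    m=np.zeros((420,560),bool);m[b:e,a:c]=1;return m
out=[]
for n,bs in(("top",((205,185,265,240),(305,190,380,260),(390,190,475,270))),("scene",((285,170,340,235),(195,215,275,305),(105,280,210,385)))):
    p,d=arm.grab_frame(n);out.append(p)
    H,S,V=cv2.split(cv2.cvtColor(p,cv2.COLOR_RGB2HSV));P=cloud(n,d);Z=P[...,2]
    for nm,b,z in zip(("small","med","large"),bs,(.09,.105,.12)):
        m=box(*b)&(Z>z-.008)&(Z<z+.008);k=Z[m]
        print(n,nm,"depth",ring(n,m,z),np.round(np.percentile(k,[10,50,90]),4))
        if nm=="med":print("  col",ring(n,box(*b)&((H<10)|(H>170))&(S>110),z))
        if nm=="large":
            m=box(*b)&(H>5)&(H<28)&(S>60);print("  col",ring(n,m,z))
cv2.imwrite(sys.argv[1],np.hstack([cv2.resize(out[0][90:340,100:480],(400,300)),cv2.resize(out[1],(400,300))])[...,::-1])
E
python3 chk.py pics/c5.png
```

```text
30.45 [0.38587519 0.02740146 0.21656972] 0.04202184269261235
top small depth (array([0.5474, 0.1357]), np.float64(0.0774), np.float64(1.0)) [0.0874 0.0897 0.0922]
top med depth (array([ 0.5216, -0.1354]), np.float64(0.1078), np.float64(1.0)) [0.1021 0.1047 0.1072]
  col (array([ 0.5203, -0.1349]), np.float64(0.1043), np.float64(1.0))
top large depth (array([ 0.5129, -0.3576]), np.float64(0.1383), np.float64(1.0)) [0.1172 0.12   0.1223]
  col (array([ 0.5117, -0.3539]), np.float64(0.1373), np.float64(0.8))
scene small depth (array([0.5497, 0.1333]), np.float64(0.0796), np.float64(1.0)) [0.086  0.089  0.0918]
scene med depth (array([ 0.5237, -0.1377]), np.float64(0.109), np.float64(1.0)) [0.1012 0.1043 0.1066]
  col (array([ 0.5275, -0.136 ]), np.float64(0.1184), np.float64(0.78))
scene large depth (array([ 0.5148, -0.3595]), np.float64(0.1389), np.float64(1.0)) [0.1166 0.1193 0.1215]
  col (array([ 0.5186, -0.3588]), np.float64(0.1438), np.float64(0.91))
```

View pics/c5.png

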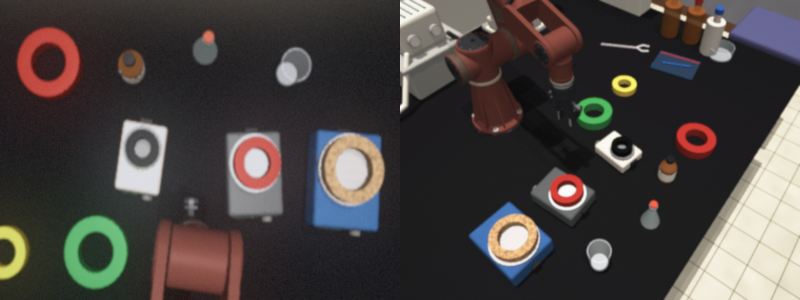

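The top view (left) and scene view (right) both show all three rings lying flat on the right plates, with the bystanders in place. I'll do a less biased centring check, using only the far-side edge and the known radius.

```bash
cat > far.py <<'E'
from h import *
from scipy.optimize import least_squares
def far(n,mask,z,R,c0):
    T=np.array(arm.camera_params(n)["world_from_camera"]);u=np.array(c0)-T[:2,3];u/=np.linalg.norm(u)
    c=max(cv2.findContours(mask.astype(np.uint8),0,cv2.CHAIN_APPROX_NONE)[0],key=cv2.contourArea)[:,0]
    xy=onplane(n,c,z)[:,:2];k=(xy-c0)@u>.2*R
    r=least_squares(lambda q:np.hypot(*(xy[k]-q[:2]).T)-q[2],[*c0,R],x_scale=.01)
    r2=least_squares(lambda q:np.hypot(*(xy[k]-q).T)-R+.0008,c0,loss="soft_l1",f_scale=.001)
    return r2.x.round(4),r.x.round(4)
C=dict(small=((.548,.1376),.09,.04),med=(( .5217,-.1357),.105,.055),large=((.5119,-.3612),.12,.07))
for n in("top","scene"):
    _,d=arm.grab_frame(n);p0=np.load(f"pics/{n}0.npz");P=cloud(n,d);Z=P[...,2]
    for k,(c,z,R) in C.items():
        m=(Z>z-.01)&(Z<z+.02)&(np.hypot(P[...,0]-c[0],P[...,1]-c[1])<R+.02)
        print(n,k,"ring",*far(n,m,z,R,c))
        if k!="small":
            H,S,V=cv2.split(cv2.cvtColor(p0["p"],cv2.COLOR_RGB2HSV));Q=onplane(n,np.mgrid[:560,:420].reshape(2,-1).T,z-.03)[:,:2].reshape(560,420,2).transpose(1,0,2)
            m=(np.hypot(*(Q-c).transpose(2,0,1))<R+.013)&(V>180)&(S<65)
            print("   plate",*far(n,m,z-.03,R+(.0075 if k=="med" else .006),c))
E
python3 far.py
```

```text
top small ring [0.5471 0.1352] [0.548  0.136  0.0382]
top med ring [ 0.5217 -0.1351] [ 0.5218 -0.1359  0.0535]
   plate [ 0.5217 -0.1358] [ 0.5215 -0.1351  0.0622]
top large ring [ 0.5129 -0.3578] [ 0.513  -0.3587  0.0683]
   plate [ 0.5118 -0.3608] [ 0.5117 -0.3591  0.0765]
scene small ring [0.5492 0.1345] [0.549  0.1349 0.0388]
scene med ring [ 0.5233 -0.1371] [ 0.523  -0.1368  0.0539]
   plate [ 0.5216 -0.1352] [ 0.5218 -0.1354  0.0619]
scene large ring [ 0.5143 -0.3591] [ 0.5134 -0.3588  0.0684]
   plate [ 0.5119 -0.3606] [ 0.5114 -0.3605  0.0748]
```

All three rings sit within about 3 mm of centre. There's plenty of time, so I'll nudge the small ring +2 mm and the large one −2 mm in y.

Request:
step_arm([
  [30, 30, 0, 0, 0, 0, 41],
  [60, 70, 0, 0, 0, 0, 41],
  [90, 110, 0, 0, 0, 0, 41],
  [110, 132, 10, 0, 0, 0, 41],
  [110, 132, 40, 0, 0, 0, 41],
  [110, 132, 65, 0, 0, 0, 41],
  [110, 132, 80, 0, 0, 0, 41],
  [110, 132, 80, 0, 0, 0, 41],
  [110, 132, 80, 0, 0, 0, 41],
  [110, 132, 80, 0, 0, 0, 41],
])

```text
t: 31.9
ee_pos: [0.5188, 0.1383, 0.1379]
tool_rot: [[0.0, 1.0, 0.003], [1.0, -0.0, 0.0], [0.0, 0.003, -1.0]]
wrist_force: [-0.1, -0.0, 0.2]
gripper_width: 0.0406
grip_force: 0.0
```

Request:
step_arm([
  [-1, -1, 15, 0, 0, 0, 41],
  [-1, -1, 30, 0, 0, 0, 41],
  [-1, -1, 42, 0, 0, 0, 41],
  [-1, -1, 47, 0, 0, 0, 41],
  [-1, -1, 49, 0, 0, 0, 41],
  [-1, -1, 49, 0, 0, 0, 34],
  [-1, -1, 49, 0, 0, 0, 27],
  [-1, -1, 49, 0, 0, 0, 20],
  [-1, -1, 49, 0, 0, 0, 10],
  [-1, -1, 49, 0, 0, 0, 10],
])

```text
t: 33.15
ee_pos: [0.5173, 0.1373, 0.0883]
tool_rot: [[-0.0, 1.0, 0.001], [1.0, 0.0, 0.0], [0.0, 0.001, -1.0]]
wrist_force: [-1.8, 0.4, 5.2]
gripper_width: 0.0207
grip_force: 56.2
```

Request:
step_arm([
  [0, 0, -2, 0, 0, 0, 10],
  [0, 0, -4, 0, 0, 0, 10],
  [1, 0, -4, 0, 0, 0, 10],
  [2, 0, -4, 0, 0, 0, 10],
  [2, 0, -4, 0, 0, 0, 10],
  [2, 0, -3, 0, 0, 0, 10],
  [2, 0, -2, 0, 0, 0, 10],
  [2, 0, -1, 0, 0, 0, 10],
  [2, 0, 0, 0, 0, 0, 10],
  [2, 0, 0, 0, 0, 0, 10],
])

```text
t: 34.4
ee_pos: [0.5167, 0.1392, 0.0883]
tool_rot: [[-0.0, 1.0, -0.001], [1.0, 0.0, -0.0], [-0.0, -0.001, -1.0]]
wrist_force: [-3.1, -1.7, 4.4]
gripper_width: 0.0207
grip_force: 56.8
```

Request:
step_arm([
  [0, 0, 0, 0, 0, 0, 24],
  [0, 0, 0, 0, 0, 0, 30],
  [0, 0, 0, 0, 0, 0, 40],
  [0, 0, 0, 0, 0, 0, 40],
  [0, 0, -10, 0, 0, 0, 40],
  [0, 0, -30, 0, 0, 0, 40],
  [0, 0, -65, 0, 0, 0, 40],
  [-20, -10, -100, 0, 0, 0, 48],
  [-60, -25, -120, 0, 0, 0, 48],
  [-115, -40, -120, 0, 0, 0, 48],
])

```text
t: 35.65
ee_pos: [0.4785, 0.0236, 0.2111]
tool_rot: [[-0.003, 1.0, 0.007], [1.0, 0.003, -0.001], [-0.001, 0.007, -1.0]]
wrist_force: [0.6, -1.2, -0.2]
gripper_width: 0.0479
grip_force: 0.0
```

Request:
step_arm([
  [-55, -10, 0, 0, 0, 0, 48],
  [-110, -21, 0, 0, 0, 0, 48],
  [-170, -21, 0, 0, 0, 0, 48],
  [-230, -21, 0, 0, 0, 0, 48],
  [-290, -21, 0, 0, 0, 0, 48],
  [-340, -21, 0, 0, 0, 0, 48],
  [-370, -21, 0, 0, 0, 0, 48],
  [-386, -21, 15, 0, 0, 0, 48],
  [-386, -21, 30, 0, 0, 0, 48],
  [-386, -21, 30, 0, 0, 0, 48],
])

```text
t: 36.9
ee_pos: [0.4544, -0.3591, 0.1744]
tool_rot: [[-0.001, 1.0, -0.004], [1.0, 0.001, 0.005], [0.005, -0.004, -1.0]]
wrist_force: [-0.1, 0.1, 0.5]
gripper_width: 0.0479
grip_force: 0.0
```

Request:
step_arm([
  [0, 0, 15, 0, 0, 0, 48],
  [0, 0, 30, 0, 0, 0, 48],
  [0, 0, 44, 0, 0, 0, 48],
  [0, 0, 51, 0, 0, 0, 48],
  [0, 0, 55, 0, 0, 0, 48],
  [0, 0, 55, 0, 0, 0, 40],
  [0, 0, 55, 0, 0, 0, 33],
  [0, 0, 55, 0, 0, 0, 26],
  [0, 0, 55, 0, 0, 0, 16],
  [0, 0, 55, 0, 0, 0, 16],
])

```text
t: 38.15
ee_pos: [0.456, -0.3623, 0.1235]
tool_rot: [[-0.0, 1.0, 0.001], [1.0, 0.0, -0.001], [-0.001, 0.001, -1.0]]
wrist_force: [-1.0, -0.5, 5.7]
gripper_width: 0.0254
grip_force: 54.6
```

Request:
step_arm([
  [0, 0, -2, 0, 0, 0, 16],
  [0, 0, -4, 0, 0, 0, 16],
  [-1, -0.5, -4, 0, 0, 0, 16],
  [-2, -1, -4, 0, 0, 0, 16],
  [-2, -1, -4, 0, 0, 0, 16],
  [-2, -1, -3, 0, 0, 0, 16],
  [-2, -1, -2, 0, 0, 0, 16],
  [-2, -1, -1, 0, 0, 0, 16],
  [-2, -1, 0, 0, 0, 0, 16],
  [-2, -1, 0, 0, 0, 0, 16],
])

```text
t: 39.4
ee_pos: [0.4548, -0.3638, 0.1235]
tool_rot: [[-0.0, 1.0, -0.0], [1.0, 0.0, 0.0], [0.0, -0.0, -1.0]]
wrist_force: [-3.0, 2.7, 4.6]
gripper_width: 0.0257
grip_force: 55.8
```

Request:
step_arm([
  [0, 0, 0, 0, 0, 0, 30],
  [0, 0, 0, 0, 0, 0, 38],
  [0, 0, 0, 0, 0, 0, 48],
  [0, 0, 0, 0, 0, 0, 48],
  [0, 0, -10, 0, 0, 0, 48],
  [0, 0, -30, 0, 0, 0, 48],
  [0, 0, -60, 0, 0, 0, 48],
  [0, -20, -90, 0, 0, 0, 48],
  [40, -50, -95, 0, 0, 0, 48],
  [90, -70, -95, 0, 0, 0, 48],
])

```text
t: 40.65
ee_pos: [0.3849, -0.2745, 0.2206]
tool_rot: [[0.002, 1.0, 0.004], [1.0, -0.002, -0.004], [-0.004, 0.004, -1.0]]
wrist_force: [0.0, 0.2, -0.2]
gripper_width: 0.048
grip_force: 0.0
```

Request:
step_arm([
  [55, 0, 0, 0, 0, 0, 48],
  [110, 0, 0, 0, 0, 0, 48],
  [170, 0, 0, 0, 0, 0, 48],
  [230, 0, 0, 0, 0, 0, 48],
  [280, 0, 0, 0, 0, 0, 48],
  [300, 0, 0, 0, 0, 0, 48],
  [300, 0, 0, 0, 0, 0, 48],
  [300, 0, 0, 0, 0, 0, 48],
  [300, 0, 0, 0, 0, 0, 48],
  [300, 0, 0, 0, 0, 0, 48],
])

```text
t: 41.9
ee_pos: [0.3849, 0.0254, 0.2175]
tool_rot: [[0.002, 1.0, -0.0], [1.0, -0.002, -0.0], [-0.0, -0.0, -1.0]]
wrist_force: [-0.6, -0.5, 0.4]
gripper_width: 0.0479
grip_force: 0.0
```

```bash
python3 far.py|grep ring; python3 chk.py pics/c6.png|head -1
```

```text
top small ring [0.5464 0.1371] [0.5468 0.1375 0.0387]
top med ring [ 0.5217 -0.1351] [ 0.5218 -0.1359  0.0535]
top large ring [ 0.5117 -0.3592] [ 0.5118 -0.36    0.0685]
scene small ring [0.5478 0.1362] [0.5471 0.1374 0.038 ]
scene med ring [ 0.5233 -0.1371] [ 0.523  -0.1368  0.0539]
scene large ring [ 0.5135 -0.3604] [ 0.5124 -0.3601  0.0683]
42.0 [0.38477314 0.02564303 0.21741158] 0.048150018543384146
```

View pics/c6.png

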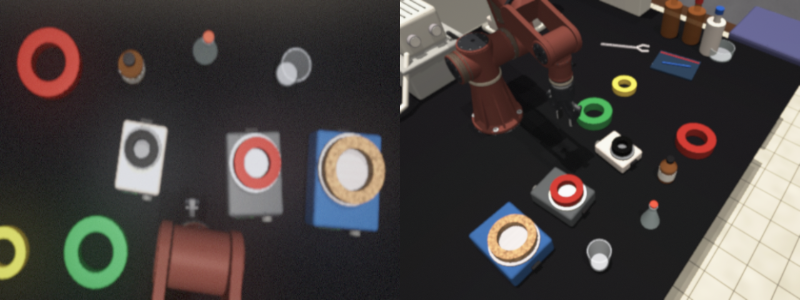

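All three rings now sit flat and within about 1 to 2 mm of centre, at left-half pixels (142,149), (257,163) and (352,170). The bystanders are unmoved and the gripper is clear of everything.

```bash
python3 -c "
from workcell import arm
print(arm.close_job())"
```

```text
the job is handed in; nothing more can be done
None
```

The job is handed in: each ring was set down flat on its matching stirrer plate, within about 2 mm of centre by the cameras, all released, with the flask, beaker and bottle left standing where they were.

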